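# Set the spray-bench air valve with its tommy bar

### The arm

A 6-joint arm with a two-finger parallel gripper is mounted at the origin on the work surface. World frame = base frame: x ahead of the robot, y to its left, z up, the work surface at z = 0. Lengths are in m, angles in degrees, forces in N, time in s.
With the tool pointing down it reaches from about 0.25 to 0.725 m from the base axis. Payload 9.7 kg.
Tool frame: the origin (TCP) lies where the fingers leave the gripper's body, on its centre line; the fingertips stand 73 mm ahead of it and the grasp point (between the pads) lies 54 mm ahead of it; z points along the fingers, y is the line along which they close (so a half turn about z gives the same grasp; the last joint's range is limited). The gripper opens to 85 mm and grips with 20 to 120 N. Pads are 22 mm wide; open, the fingers measure 114 mm over their backs; the gripper's body (76 mm by 85 mm) begins 54 mm behind the grasp point. The pads swing forward as they close: fully open they stand 13 mm farther back than shut.
Start: joints at [71.104, 4.979, 10.078, 95.1, 0, 90], TCP at [0.178, 0.52, 0.304] pointing down, gripper open.
Joint ranges: [-179.16, 179.16], [-48.56, 103.87], [-65.8, 70.77], [-126.05, 130.52], [-82.76, 87.17], [-180, 180]. Speed limits (degrees/s): [127.2, 127.2, 147.25, 180, 180, 180].

### API

Orientations are given as [roll, pitch, yaw] about the fixed x, y, z axes, in that order (R = Rz(yaw) Ry(pitch) Rx(roll)).
In Python, from workcell import sensors, imaging, bot gives the robot as it stands.
- The arm moves only by the tool apply_moves, never from a script. Its argument "rows" is a list of rows, each a list of 3 entries, a list of its own where there are three numbers: the shift along the tool's x, y, z in units of 10 cm (1.0 is 10 cm), then the turn, a rotation vector about the tool's x, y, z in units of 30 degrees (1.0 is 30 degrees), then the opening, from 0 (shut) to 1 (fully open). A call has 1 to 20 rows; each row is the pose to reach, as a shift and turn from the pose commanded when the call began, along the tool's axes at that moment; what a row does not reach only later rows make up. A row lasts 1/10 s, in which the tool goes at most 50 mm and 8.59 degrees, less where a joint would pass 70% of its speed; a pose out of reach is approached as far as the arm can. A call with a number of a shift or a turn outside -1 to 1 is refused whole. A call with a gripper value outside its range is refused whole. The fingers move at their own pace and stop on an object; "force" is the grip in N (left out, the last holds). Time passes only in rows, so rows that repeat a pose let the fingers close. It gives the time, the measured TCP pose, the force, the opening and the grip force at its end, in the units of the state.
- sensors.get_obs(): the state, without advancing time (a new reading comes with each control period).
- imaging.camera(name): name is "scene" or "top"; returns (picture, depth): 420x560x3 uint8, red, green, blue; 420x560 float32, m along the optical axis (not along the pixel's ray), 0 where there is no reading.
- imaging.get_calibration(name): a dict with "intrinsics" (3x3 intrinsics, pixels), "world_from_camera" (4x4, takes a point from camera to world coordinates). Camera axes: x right, y down, z forward; pixel columns grow to the right and rows downward; lengths in m; the calibration is good to about 2 mm. A picture is of the moment at which its call begins. get_calibration takes no time and is no camera call.
- bot.job_done(): hands the job in; it is judged then, once.
The state is a dict: "time": time; "q": joint angles; "qd": joint speeds; "joint_efforts": joint torques, N m; "ee_pos": TCP position; "tcp_rot": TCP orientation; "wrist_force": force on the tool from outside, world axes, zero at the start; "torque": the same for the moment, N m; "opening": finger opening in m; "grasp_force": force on a finger pad.
Only numpy, scipy, OpenCV 4.12 (cv2) and the standard library are available. Lean on these libraries where they do the work, as an engineer would, in place of code of your own. Each camera call takes 0.05 s, during which the arm holds its last target. There are 200 camera calls.

### The job

Open the air valve for the glaze spray gun. Take the plain steel tommy bar off its wooden rest, thread it through the holes in both cheeks of the valve's yoke until it sticks out about equally on both sides, and let go of it; then take hold of the bar again and swing it counter-clockwise (seen from above) until the pointer stands on the long mark of the dial, and leave the bar in the yoke. Leave the vase, the mug of brushes and the bowl where they are.

Things in the scene. Friction and masses are not known exactly. Their poses are not given: they have to be found in the camera images.
- bar_center (a point): Centre of the tommy bar: loose, plain, straight, round steel bar, 14 mm in diameter, 200 mm long, about 0.15 kg, the last 7 mm of each end tapered to 8 mm. x runs along the bar (ends alike; it may be rolled about x). At the start it lies level in the notches of the rest, its centre about 32 mm above the table.
- rest: Small wooden rest under the bar, fixed. Origin: centre of its underside on the table; x along the bar. Base 90 (x) by 60 by 8 mm; two ridges, 8 mm thick, at x = -35 and +35 mm, 60 mm wide, each with an 18 mm wide notch, floor at 25 mm height, horns up to 35 mm. The bar overhangs freely by about 60 mm at each end beyond the ridges and can be gripped there.
- yoke_hole (a point): Centre of the valve's steel yoke, on its upright turning axis, 94 mm above the table. x: common axis of the two holes, turns with the yoke; z up. Two upright cheeks, 44 by 44 mm, lie from 22 to 32 mm either side along x, each with a 20 mm through hole centred on x, slightly chamfered outside; the bar may enter from either side. Yoke top at 116 mm. A dark pointer at its foot points along -y.
- yoke (a joint): Angle of the yoke (rad): 0 = shut, growing counter-clockwise seen from above, stop at 2.6; the pointer is on the long mark at 1.571 (90 degrees). Starts between 0.05 and 0.4. It stays where it is left: steady friction of about 0.3 N m, no spring. The bar has a few degrees of play in the holes, so the yoke lags behind the bar.
- dial (a point): Centre of the fixed round dial (124 mm across, top face 62 mm above the table) under the yoke; x and y axes of the fixed valve body. The long thick mark lies along +x; short thin marks every 30 degrees, from the shut position (-y) on. Below: brass body, pipe stubs to 90 mm out along x and -x at 34 mm height, base plate 130 by 90 mm. With the pointer on the long mark the bar is square to the stubs.
- vase: Bystander: white vase with blue bands, 170 mm tall, 73 mm across, loose; origin at the centre of its foot, z up.
- mug: Bystander: white mug full of brushes, 72 mm across, about 155 mm tall with the brushes, loose; origin at the centre of its foot.
- bowl: Bystander: blue-grey bowl 160 mm across, 65 mm tall, loose; origin at the centre of its foot.

How it is judged:
By the outcome, as a careful person would: the job done as asked, in the order asked, and still so for the second after the job is handed in, with the robot touching nothing.
It also fails if it takes over 61 s, if anything falls off the work surface, if the arm or the gripper's body presses on something with over 40 N, if the wrist force passes 120 N, or if a joint passes its speed limit or range.

## Working session

There is one attempt and no reset: what is moved stays moved. The work goes in short steps, Python scripts to look and compute and a tool call to move; the robot and the scene stay as the last step left them, time stands still between calls to the robot, and variables do not carry over. Pictures are saved under pics/ and viewed, at most 10 in all, crops included, and the job is handed in when it is done.

Besides the shell and the picture viewer there is one more tool, called after "Call:" as a command line: name --argument value ..., lists and objects as JSON in quotes. apply_moves: Moves the arm, as the interface text tells. Its arguments: {"type":"object","properties":{"rows":{"type":"array"},"force":{"type":"number"}},"required":["rows"]}

```bash
mkdir -p pics; ls
cat > h.py <<'E'
import numpy as np, cv2
from workcell import sensors, imaging, bot
def shot(n,f=None):
    p,d=imaging.camera(n)
    if f: cv2.imwrite('pics/'+f,p[:,:,::-1])
    return p,d
def cal(n):
    c=imaging.get_calibration(n); return np.array(c["intrinsics"]),np.array(c["world_from_camera"])
def cloud(n,d):
    K,T=cal(n); v,u=np.mgrid[:d.shape[0],:d.shape[1]]
    P=np.stack([(u-K[0,2])/K[0,0]*d,(v-K[1,2])/K[1,1]*d,d],-1)
    return P@T[:3,:3].T+T[:3,3]
def onplane(n,uv,z):
    K,T=cal(n); uv=np.atleast_2d(uv).astype(float)
    r=np.c_[uv,np.ones(len(uv))]@np.linalg.inv(K).T@T[:3,:3].T
    return T[:3,3]+r*((z-T[2,3])/r[:,2])[:,None]
def proj(n,X):
    K,T=cal(n); X=np.atleast_2d(X); c=(X-T[:3,3])@T[:3,:3]; q=c@K.T; return q[:,:2]/q[:,2:]
E
python3 - <<'E'
from h import *
a,da=shot('top','top0.png'); b,db=shot('scene','scene0.png')
np.savez('s0.npz',a=a,da=da,b=b,db=db)
cv2.imwrite('pics/both0.png',np.hstack([a,b])[:,:,::-1][:, :])
print(cal('top'),cal('scene')); print(sensors.get_obs())
E
```

```text
pics
(array([[526.18402764,   0.        , 283.50256206],
       [  0.        , 526.18402764, 203.78418433],
       [  0.        ,   0.        ,   1.        ]]), array([[ 0.021924  , -0.98008404,  0.19736924,  0.3230608 ],
       [-0.99975337, -0.02079339,  0.00779921, -0.08783221],
       [-0.0035399 , -0.19749156, -0.9802982 ,  1.36475799],
       [ 0.        ,  0.        ,  0.        ,  1.        ]])) (array([[389.61196933,   0.        , 284.89088338],
       [  0.        , 389.61196933, 215.53911129],
       [  0.        ,   0.        ,   1.        ]]), array([[ 0.88891151,  0.38589487, -0.24682276,  0.85896784],
       [ 0.45790029, -0.76359221,  0.45525186, -0.54304011],
       [-0.01279258, -0.51769883, -0.85546728,  0.9760973 ],
       [ 0.        ,  0.        ,  0.        ,  1.        ]]))
{'time': 0.1, 'q': array([7.11048182e+01, 5.00795963e+00, 1.00383610e+01, 9.50990679e+01,
       1.92904502e-04, 8.99971117e+01]), 'qd': array([ 0.03984737, -0.07742066,  0.18047465, -0.08349727, -0.06589952,
       -0.02447344]), 'joint_efforts': array([ 6.25249540e-04, -5.21558297e+01,  4.65654051e+01,  1.59614731e-02,
       -3.05513174e-05, -1.12897749e-05]), 'ee_pos': array([0.17807165, 0.52024968, 0.30324814]), 'tcp_rot': array([-1.79931334e+02, -1.96365854e-04,  1.61107706e+02]), 'wrist_force': array([0.65453535, 0.04670799, 0.64949435]), 'torque': array([ 0.01169918,  0.00839407, -0.00249147]), 'grasp_force': 0.0, 'opening': 0.08575335419222073}
```

View pics/top0.png

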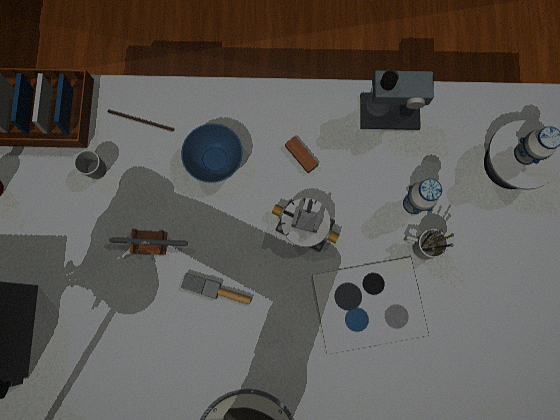

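View pics/scene0.png

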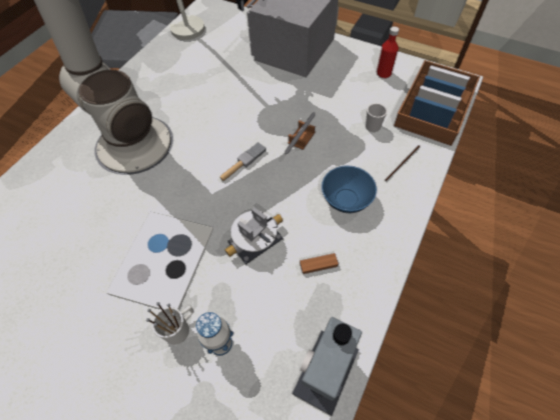

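The top view shows the bar along (110–187, 242) on its rest, the valve at (306, 220), the bowl at (212, 152), the vase at (425, 195) and the mug at (432, 243). The scene view shows the same layout, with the valve at (256, 228) and the bar at (300, 132).

Run:
```python
from h import *
s=np.load('s0.npz'); a,da,b,db=s['a'],s['da'],s['b'],s['db']
c1=cv2.resize(a[180:260,255:355],None,fx=4,fy=4,interpolation=cv2.INTER_CUBIC)
c2=cv2.resize(b[188:268,206:306],None,fx=4,fy=4,interpolation=cv2.INTER_CUBIC)
c3=cv2.resize(a[222:262,100:200],None,fx=4,fy=4,interpolation=cv2.INTER_CUBIC)
cv2.imwrite('pics/crop0.png',np.vstack([np.hstack([c1,c2]),np.hstack([c3,c3*0])])[:,:,::-1])
for n,d in (('top',da),('scene',db)):
    P=cloud(n,d); ctr=onplane('top',[306,217],0.1)[0]
    r=np.hypot(*(P[...,:2]-ctr[:2]).transpose(2,0,1))
    m=(r<0.06)&(P[...,2]>0.105)&(P[...,2]<.13)&(d>0)
    q=P[m]; print(n,m.sum(),'z',np.median(q[:,2]),'minrect',cv2.minAreaRect(q[:,:2].astype(np.float32)*1000))
    # table
    t=(abs(P[...,0]-.3)<.1)&(abs(P[...,1]+.05)<.1)&(d>0); print('tablez',np.median(P[t][:,2]))
    bc=onplane('top',[148,242],.03)[0]
    m=(np.hypot(*(P[...,:2]-bc[:2]).transpose(2,0,1))<.12)&(P[...,2]>0.031)&(P[...,2]<.06)&(d>0)
    q=P[m]; print('bar',m.sum(),np.median(q[:,2]),cv2.minAreaRect(q[:,:2].astype(np.float32)*1000))
    for nm,uv,z in(('bowl',(212,152),.0),('vase',(425,195),.1),('mug',(432,243),.1)): print(nm,onplane('top',uv,z)[0])
```

```text
top 158 z 0.11598813453741252 minrect ((541.2611083984375, -133.3301239013672), (63.776817321777344, 44.75756072998047), 77.36297607421875)
tablez 0.00026926651687686487
bar 513 0.03727413409062996 ((488.20867919921875, 264.9273681640625), (199.77134704589844, 59.047916412353516), 87.74886322021484)
bowl [0.73636804 0.1192174  0.        ]
vase [ 0.60709731 -0.42498757  0.1       ]
mug [ 0.48878733 -0.43817049  0.1       ]
scene 166 z 0.11339928928610354 minrect ((538.4462280273438, -134.21841430664062), (65.32610321044922, 45.57951736450195), 77.199951171875)
tablez -0.0019973340881951906
bar 226 0.03500046479817159 ((485.1184997558594, 263.37261962890625), (196.4158172607422, 61.036766052246094), 89.8868179321289)
bowl [0.73636804 0.1192174  0.        ]
vase [ 0.60709731 -0.42498757  0.1       ]
mug [ 0.48878733 -0.43817049  0.1       ]
```

View pics/crop0.png

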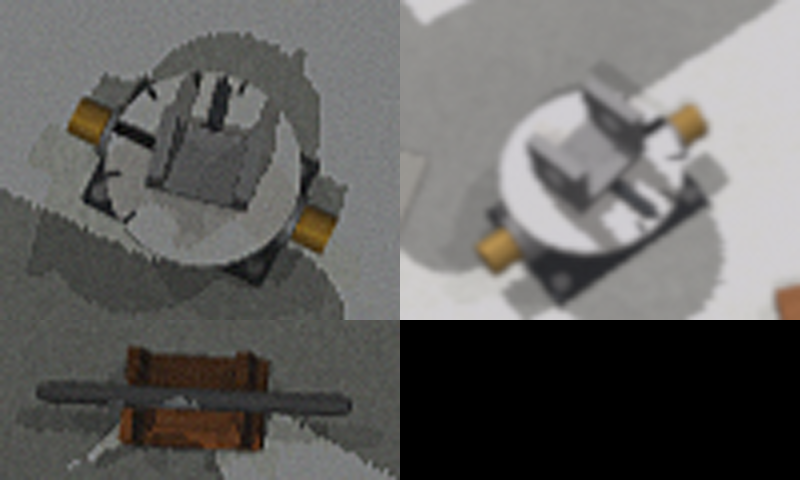

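The crop shows the yoke cheeks on both sides of the axis, with the dark pointer going up the image (world angle about -13°). The long mark is by the upper-left stub (about 66°), so the yoke stands at roughly 11° and must swing about +79°. The bar and rest are clear.

```bash
cat >> h.py <<'E'
from scipy.spatial.transform import Rotation as Ro
def plan(pos,yaw,frm=None,roll=180,pitch=0):
    o=sensors.get_obs(); R0=Ro.from_euler('xyz',o['tcp_rot'],degrees=True)
    Rt=Ro.from_euler('xyz',[roll,pitch,yaw],degrees=True)
    sh=R0.inv().apply(np.array(pos)-o['ee_pos'])/0.1
    tv=(R0.inv()*Rt).as_rotvec(degrees=True)/30
    print('t',o['time'],'pos',o['ee_pos'].round(4),'rot',o['tcp_rot'].round(2),'F',o['wrist_force'].round(1),'open',round(o['opening'],4),'grip',round(o['grasp_force'],1)); print('shift',sh.round(3),'turn',tv.round(3),'q',o['q'].round(1))
E
python3 - <<'E'
from h import *
s=np.load('s0.npz')
for n,d in (('top',s['da']),('scene',s['db'])):
    P=cloud(n,d); q=P[(d>0)&(P[...,2]>.022)&(P[...,2]<.045)]
    e=q[:,:2]-[.487,.264]
    k=(abs(e[:,1])>.048)&(abs(e[:,1])<.115)&(abs(e[:,0])<.02); q=q[k]
    vx,vy,x0,y0=cv2.fitLine(q[:,:2].astype(np.float32),cv2.DIST_HUBER,0,.001,.001).ravel()
    t=(q[:,:2]-[x0,y0])@[vx,vy]; m=(t.min()+t.max())/2
    print(n,k.sum(),'ang',np.degrees(np.arctan2(vy,vx)),'ctr',x0+vx*m,y0+vy*m,'len',np.ptp(t),'ztop',np.percentile(q[:,2],90))
plan([.487,.324,.2],88.5)
E
```

```text
top 217 ang 88.45013 ctr 0.4864616264516496 0.2649635623035676 len 0.19977542876791432 ztop 0.041144654324363074
scene 111 ang 88.45804 ctr 0.4850843436840631 0.2666162767753056 len 0.20286019075974387 ztop 0.037634025650207126
t 0.1 pos [0.1781 0.5202 0.3032] rot [-179.93   -0.    161.11] F [0.7 0.  0.6] open 0.0858 grip 0.0
shift [-3.558 -0.855  1.033] turn [-2.00e-03  1.00e-03  2.42e+00] q [71.1  5.  10.  95.1  0.  90. ]
```

Call:
apply_moves --rows '[[[-0.5,0.0,0.0],[0,0,0.29],1],[[-0.9,-0.3,0.0],[0,0,0.57],1],[[-1.0,-0.5,0.2],[0,0,0.86],1],[[-1.0,-0.5,0.4],[0,0,1.0],1]]'

```text
time: 0.5
ee_pos: [0.2576, 0.4385, 0.2639]
tcp_rot: [180.0, 0.0, 130.6]
wrist_force: [1.1, 0.7, -0.3]
opening: 0.0854
grasp_force: 0.0
```

```bash
python3 -c "
from h import *
plan([.4875,.3255,.19],88.5)"
```

```text
t 0.5 pos [0.2576 0.4385 0.2639] rot [1.7996e+02 1.0000e-02 1.3062e+02] F [ 1.1  0.7 -0.3] open 0.0854 grip 0.0
shift [-2.355  1.008  0.74 ] turn [ 1.000e-03 -0.000e+00  1.404e+00] q [ 59.6  -1.4  -0.9  90.5  -0.  109. ]
```

Call:
apply_moves --rows '[[[-0.3,0.1,0.1],[0,0,0.29],1],[[-0.7,0.3,0.2],[0,0,0.57],1],[[-1.0,0.4,0.3],[0,0,0.86],1],[[-1.0,0.4,0.3],[0,0,1.0],1]]'

```text
time: 0.9
ee_pos: [0.3546, 0.3895, 0.2318]
tcp_rot: [-179.9, 0.1, 100.6]
wrist_force: [-1.0, -0.2, 0.7]
opening: 0.0852
grasp_force: 0.0
```

```bash
python3 -c "
from h import *
plan([.4875,.3255,.19],88.5)"
```

```text
t 0.9 pos [0.3546 0.3895 0.2318] rot [-1.7990e+02  1.3000e-01  1.0058e+02] F [-1.  -0.2  0.7] open 0.0852 grip 0.0
shift [-0.872  1.189  0.418] turn [-0.003  0.005  0.403] q [ 47.7   1.1  -2.   87.1  -0.  127.1]
```

Call:
apply_moves --rows '[[[-0.3,0.4,0.1],[0,0,0.2],1],[[-0.6,0.8,0.3],[0,0,0.4],1],[[-0.87,1.0,0.4],[0,0,0.4],1],[[-0.87,1.0,0.42],[0,0,0.4],1]]'

```text
time: 1.3
ee_pos: [0.4695, 0.3225, 0.1892]
tcp_rot: [-179.9, 0.2, 88.9]
wrist_force: [-1.6, 0.0, 0.3]
opening: 0.0854
grasp_force: 0.0
```

Run:
```python
from h import *
plan([.4875,.3255,.19],88.5)
plan([.4875,.3255,.086],88.5)
```

```text
t 1.3 pos [0.4695 0.3225 0.1892] rot [-1.7987e+02  1.6000e-01  8.8870e+01] F [-1.6  0.   0.3] open 0.0854 grip 0.0
shift [ 0.033  0.179 -0.008] turn [-0.004  0.005  0.012] q [ 3.450e+01  7.100e+00 -3.000e-01  8.280e+01 -1.000e-01  1.256e+02]
t 1.3 pos [0.4695 0.3225 0.1892] rot [-1.7987e+02  1.6000e-01  8.8870e+01] F [-1.6  0.   0.3] open 0.0854 grip 0.0
shift [0.036 0.182 1.032] turn [-0.004  0.005  0.012] q [ 3.450e+01  7.100e+00 -3.000e-01  8.280e+01 -1.000e-01  1.256e+02]
```

Call:
apply_moves --rows '[[[0.03,0.18,0.1],[0,0,0.01],1],[[0.03,0.18,0.4],[0,0,0.01],1],[[0.03,0.18,0.7],[0,0,0.01],1],[[0.03,0.18,0.9],[0,0,0.01],1],[[0.03,0.18,1.0],[0,0,0.01],1],[[0.03,0.18,1.0],[0,0,0.01],1],[[0.03,0.18,1.0],[0,0,0.01],1]]'

```text
time: 2.0
ee_pos: [0.4855, 0.3286, 0.0929]
tcp_rot: [180.0, -0.0, 88.8]
wrist_force: [0.1, 0.9, 0.1]
opening: 0.0854
grasp_force: 0.0
```

Call:
apply_moves --rows '[[[0,0,0],[0,0,0],0.3],[[0,0,0],[0,0,0],0.2],[[0,0,0],[0,0,0],0],[[0,0,0],[0,0,0],0],[[0,0,0],[0,0,0],0],[[0,0,0],[0,0,0],0],[[0,0,0],[0,0,0],0],[[0,0,0],[0,0,0],0]]' --force 90

```text
time: 2.8
ee_pos: [0.4855, 0.3283, 0.0922]
tcp_rot: [180.0, -0.0, 88.8]
wrist_force: [0.4, -1.0, 4.3]
opening: 0.0111
grasp_force: 88.0
```

```bash
python3 -c "
from h import *
plan([.59,.072,.17],77.3)"
```

```text
t 2.8 pos [0.4855 0.3283 0.0922] rot [ 1.7997e+02 -1.0000e-02  8.8800e+01] F [ 0.4 -1.   4.3] open 0.0111 grip 88.0
shift [-2.54   1.099 -0.778] turn [ 0.001 -0.     0.383] q [ 34.1  11.1  -6.6  72.3  -0.  125.3]
```

Call:
apply_moves --rows '[[[0,0,-0.1],[0,0,0],0],[[0,0,-0.3],[0,0,0],0],[[0,0,-0.6],[0,0,0],0],[[0,0,-0.8],[0,0,0],0],[[0,0,-0.8],[0,0,0],0]]'

```text
time: 3.3
ee_pos: [0.4861, 0.3288, 0.1753]
tcp_rot: [179.8, -0.2, 88.8]
wrist_force: [-0.6, 0.2, -2.0]
opening: 0.0109
grasp_force: 88.5
```

```bash
cat >> h.py <<'E'
def barfit(n,d,c,zr=(.06,.13),L=.12,exc=None,show=True):
    """fit 3D line through bar-like points near c"""
    P=cloud(n,d); q=P[(d>0)&(P[...,2]>zr[0])&(P[...,2]<zr[1])&(np.linalg.norm(P[...,:2]-np.array(c)[:2],axis=-1)<L)]
    if exc is not None: q=q[~exc(q)]
    return q
def line(q):
    f=cv2.fitLine(q.astype(np.float32),cv2.DIST_HUBER,0,.001,.001).ravel(); v,p=f[:3],f[3:]
    t=(q-p)@v; return v,p,t.min(),t.max()
E
python3 - <<'E'
from h import *
o=sensors.get_obs(); g=o['ee_pos']-[0,0,.054]
a,da=shot('top','top1.png'); b,db=shot('scene'); 
for n,d in(('top',da),('scene',db)):
    q=barfit(n,d,g-[0,.1,0],exc=lambda q:(q[:,1]>g[1]-.025)|(abs(q[:,0]-g[0])>.02)|(q[:,2]<.095))
    print(n,len(q)); v,p,t0,t1=line(q); v*=-np.sign(v[1]); print(v,'ang',np.degrees(np.arctan2(-v[1],-v[0])),'pitch down',np.degrees(np.arcsin(v[2])),'ends',p+v*t0,p+v*t1, 'tip rel TCP',)
plan([.59,.072,.17],77.3)
E
```

```text
top 329
[-0.02524293 -0.9996519  -0.0076648 ] ang 88.55349 pitch down -0.43916494 ends [0.4875171  0.29092167 0.1197542 ] [0.48407461 0.15459477 0.11870891] tip rel TCP
scene 170
[-0.0231778  -0.999693   -0.00876614] ang 88.67184 pitch down -0.5022693 ends [0.48625954 0.294646   0.1153046 ] [0.48307623 0.15734525 0.11410063] tip rel TCP
t 3.4 pos [0.4852 0.3282 0.1718] rot [-1.7999e+02 -1.0000e-02  8.8810e+01] F [ 0.4 -0.1 -1.6] open 0.0109 grip 88.5
shift [-2.54   1.101  0.017] turn [-0.    -0.     0.384] q [ 34.1   9.3   0.2  80.9   0.  125.3]
```

View pics/top1.png

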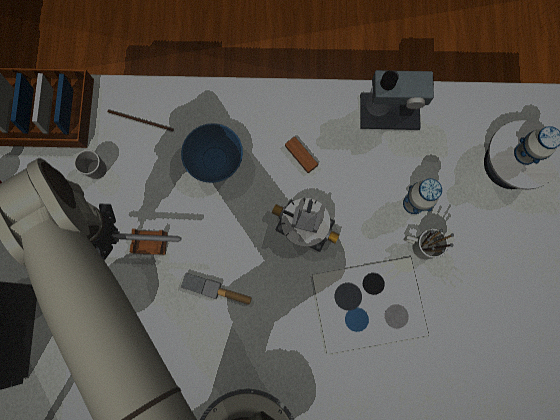

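The picture shows the bar held level off the rest by the gripper, with its free tip at (181, 238). Next I carry it to the valve.

Call:
apply_moves --rows '[[[-0.3,0.1,0],[0,0,0.05],0],[[-0.7,0.3,0],[0,0,0.1],0],[[-1.0,0.5,0],[0,0,0.2],0],[[-1.0,0.5,0],[0,0,0.2],0]]'

```text
time: 3.8
ee_pos: [0.5342, 0.2238, 0.17]
tcp_rot: [-179.9, 0.1, 82.5]
wrist_force: [-1.4, 0.5, -2.3]
opening: 0.0104
grasp_force: 88.5
```

```bash
python3 -c "
from h import *
print(onplane('top',[[187,242]],.035),onplane('top',[[181,238]],.112))
plan([.5906,.0907,.166],77.5)"
```

```text
[[0.48649464 0.16587332 0.035     ]] [[0.48635925 0.16614338 0.112     ]]
t 3.8 pos [0.5342 0.2238 0.17  ] rot [-1.799e+02  1.200e-01  8.250e+01] F [-1.4  0.5 -2.3] open 0.0104 grip 88.5
shift [-1.246  0.733  0.042] turn [-0.003  0.004  0.167] q [ 22.7   8.5  -0.8  80.8  -0.  120.3]
```

Call:
apply_moves --rows '[[[-0.3,0.2,0],[0,0,0.05],0],[[-0.6,0.4,0.04],[0,0,0.1],0],[[-0.9,0.6,0.04],[0,0,0.17],0],[[-1.0,0.73,0.04],[0,0,0.17],0],[[-1.0,0.73,0.04],[0,0,0.17],0],[[-1.0,0.73,0.04],[0,0,0.17],0]]'

```text
time: 4.4
ee_pos: [0.5927, 0.1194, 0.1669]
tcp_rot: [-179.9, 0.0, 77.7]
wrist_force: [-0.0, 1.0, -1.8]
opening: 0.0109
grasp_force: 88.5
```

```bash
cat >> h.py <<'E'
def insert_check(n,d,c,g,ang):
    """yoke rect + bar line, in yoke frame; g grasp pt, ang yoke angle guess"""
    P=cloud(n,d); X=P[d>0]; u=np.array([np.cos(np.radians(ang)),np.sin(np.radians(ang))]); w=np.array([-u[1],u[0]])
    e=X[:,:2]-np.array(c)[:2]; s,t=e@u,e@w
    y=X[(abs(s)<.036)&(abs(t)<.03)&(X[:,2]>.106)&(X[:,2]<.125)]
    r=cv2.minAreaRect(y[:,:2].astype(np.float32)*1000)
    sg=(np.array(g)[:2]-np.array(c)[:2])@u
    k=(s>.037)&(s<sg-.025)&(abs(t)<.02)&(X[:,2]>.08)&(X[:,2]<.13)
    q=X[k]; v,p,a,b=line(q); v=v*np.sign(v[:2]@u)
    cc=np.array(r[0])/1000; e=(cc-p[:2])@u; foot=p+v*e/(v[:2]@u)
    print(n,'yoke',r,'ztop',np.median(y[:,2]),'| bar n',len(q),'ang',np.degrees(np.arctan2(v[1],v[0])),'pitch',np.degrees(np.arcsin(v[2])),'lat off at yoke ctr mm',((foot[:2]-cc)@w*1e3).round(2),'bar top z at ctr',foot[2],'at tip', (p+v*((cc-p[:2])@u+.05))[2], 'tip s',(q[:,:2]-cc)@u@np.ones(1) if 0 else ((q[:,:2]-cc)@u).min())
E
python3 - <<'E'
from h import *
o=sensors.get_obs(); g=o['ee_pos']
a,da=shot('top'); b,db=shot('scene')
np.savez('s2.npz',a=a,da=da,b=b,db=db)
for n,d in(('top',da),('scene',db)): insert_check(n,d,[.5400,-.1337],g,77.3)
c1=cv2.resize(a[170:260,200:350],None,fx=4,fy=4); c2=cv2.resize(b[140:260,220:370],None,fx=4,fy=4)[:,:]
cv2.imwrite('pics/pre.png',cv2.resize(np.vstack([c1,c2])[:,:,::-1],(400,560)))
plan([.5906,.0907,.166],77.5)
E
```

```text
top yoke ((541.1546630859375, -133.033935546875), (63.935821533203125, 44.38248825073242), 76.51991271972656) ztop 0.11620732921747812 | bar n 315 ang 77.86058274565177 pitch 0.8108940550562199 lat off at yoke ctr mm 1.73 bar top z at ctr 0.10901011589829976 at tip 0.109718075497464 tip s 0.09591453649714393
scene yoke ((538.1951293945312, -134.48486328125), (64.71526336669922, 45.473670959472656), 77.76126861572266) ztop 0.11360283036609142 | bar n 225 ang 77.56326559966855 pitch 0.4717642554294097 lat off at yoke ctr mm 0.38 bar top z at ctr 0.10749457837584846 at tip 0.10790632579658727 tip s 0.09694728834683593
t 4.5 pos [0.5926 0.1199 0.1675] rot [-179.95    0.     77.79] F [ 0.9  0.2 -2. ] open 0.0108 grip 88.5
shift [-0.29   0.043  0.015] turn [-0.002  0.     0.01 ] q [ 11.4  11.9   2.8  80.9   0.  113.6]
```

View pics/pre.png

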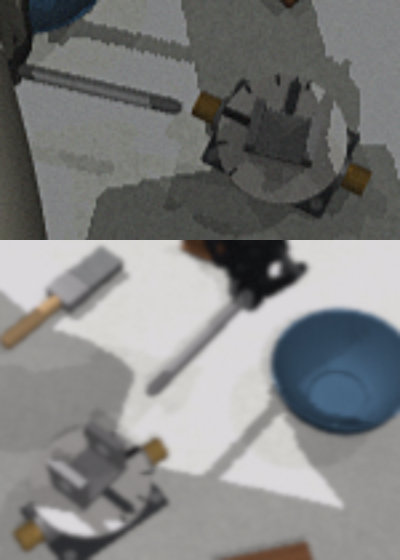

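The pre-insertion view shows the bar (upper crop, tip at (180, 105)) in line with the yoke at (280, 135). It is still short of the stub and well away from the bowl.

```bash
cat >> h.py <<'E'
def sil(n,d,c,g,ang,zax,smin=.037,dz=0,sides=1,pr=True):
    """bar axis from silhouette midline cast on plane zax; yoke from top faces"""
    P=cloud(n,d); P[...,2]-=dz
    u=np.array([np.cos(np.radians(ang)),np.sin(np.radians(ang))]); w=np.array([-u[1],u[0]])
    e=P[...,:2]-np.array(c)[:2]; s,t=e@u,e@w
    ym=(d>0)&(abs(s)<.036)&(abs(t)<.03)&(abs(P[...,2]-.116)<.003)
    r=cv2.minAreaRect(P[ym][:,:2].astype(np.float32)*1000); cc=np.array(r[0])/1000
    sg=abs((np.array(g)[:2]-np.array(c)[:2])@u)
    k=(d>0)&(sides*s>smin)&(sides*s<sg-.025)&(abs(t)<.022)&(P[...,2]>zax-.012)&(P[...,2]<zax+.015)
    v,uu=np.nonzero(k); f=cv2.fitLine(np.c_[uu,v].astype(np.float32),cv2.DIST_HUBER,0,.01,.01).ravel()
    tt=(np.c_[uu,v]-f[2:])@f[:2]
    E=onplane(n,[f[2:]+f[:2]*tt.min(),f[2:]+f[:2]*tt.max()],zax)
    S=(E[:,:2]-cc)@u; E=E[np.argsort(S)]; S=np.sort(S); T=(E[:,:2]-cc)@w
    top=P[k]; tb=np.polyfit(S,T,1); L=(top[:,:2]-cc)@w-np.polyval(tb,(top[:,:2]-cc)@u); m=abs(L)<.003
    zf=np.polyfit(((top[:,:2]-cc)@u)[m],top[m][:,2],1)
    if pr: print(n,'yoke c',cc.round(4),'size',np.round(r[1],1),'ang',round(r[2],2),'npx',ym.sum(),'| bar n',k.sum(),'ang',round(ang+np.degrees(np.arctan(tb[0])),2),'s range',S.round(4),'lat at s',(T*1e3).round(2),'lat at ctr',round(tb[1]*1e3,2),'top z at ends',np.polyval(zf,S).round(4))
E
python3 - <<'E'
from h import *
s=np.load('s2.npz')
for n,d,dz in(('top',s['da'],0),('scene',s['db'],-.0025)):
    sil(n,d,[.5400,-.1337],[.5927,.1195],77.3,.1025,dz=dz)
E
```

```text
top yoke c [ 0.5411 -0.1331] size [63.7 44.4] ang 76.44 npx 119 | bar n 308 ang 77.65 s range [0.0968 0.2346] lat at s [1.3  2.15] lat at ctr 0.71 top z at ends [0.1112 0.1137]
scene yoke c [ 0.538  -0.1344] size [64.5 43.8] ang 76.46 npx 127 | bar n 225 ang 77.77 s range [0.0979 0.2387] lat at s [3.3  4.45] lat at ctr 2.49 top z at ends [0.1117 0.1139]
```

```bash
sed -i 's/tt.max()\],zax)/tt.max()],zax+dz)/' h.py
python3 - <<'E'
from h import *
s=np.load('s2.npz')
for n,d,dz in(('top',s['da'],0),('scene',s['db'],-.0025)):
    sil(n,d,[.5400,-.1337],[.5927,.1195],76.7,.1055,dz=dz)
E
```

```text
top yoke c [ 0.5411 -0.1331] size [63.7 44.4] ang 76.44 npx 119 | bar n 315 ang 77.67 s range [0.0965 0.2334] lat at s [2.88 5.2 ] lat at ctr 1.25 top z at ends [0.1116 0.1141]
scene yoke c [ 0.538  -0.1344] size [64.5 43.8] ang 76.46 npx 127 | bar n 225 ang 77.77 s range [0.0976 0.2383] lat at s [4.09 6.71] lat at ctr 2.26 top z at ends [0.1117 0.1138]
```

Call:
apply_moves --rows '[[[0,0.06,0.06],[0,-0.02,0.02],0],[[-0.1,0.06,0.13],[0,-0.033,0.033],0],[[-0.25,0.06,0.13],[0,-0.033,0.033],0],[[-0.4,0.055,0.13],[0,-0.033,0.033],0],[[-0.5,0.054,0.13],[0,-0.033,0.033],0],[[-0.5,0.054,0.13],[0,-0.033,0.033],0],[[-0.5,0.054,0.13],[0,-0.033,0.033],0],[[-0.5,0.054,0.13],[0,-0.033,0.033],0]]'

```text
time: 5.3
ee_pos: [0.5879, 0.069, 0.1551]
tcp_rot: [180.0, 1.0, 76.7]
wrist_force: [0.3, 0.5, -1.7]
opening: 0.0108
grasp_force: 88.5
```

Run:
```python
from h import *
o=sensors.get_obs(); g=o['ee_pos']
a,da=shot('top'); b,db=shot('scene')
for n,d,dz in(('top',da,0),('scene',db,-.0025)):
    sil(n,d,[.5400,-.1337],g,76.7,.094,dz=dz,smin=.038)
plan(g,76.9)
c1=cv2.resize(a[180:250,230:350],None,fx=5,fy=5); c2=cv2.resize(b[170:250,210:330],None,fx=5,fy=5)
cv2.imwrite('pics/pre2.png',cv2.resize(np.vstack([c1,c2])[:,:,::-1],(480,600)))
```

```text
top yoke c [ 0.541  -0.1331] size [63.9 43.3] ang 76.31 npx 121 | bar n 316 ang 76.65 s range [0.0449 0.1832] lat at s [-1.56 -1.68] lat at ctr -1.52 top z at ends [0.1031 0.1019]
scene yoke c [ 0.5382 -0.1343] size [65.5 46. ] ang 77.3 npx 132 | bar n 237 ang 76.3 s range [0.0458 0.1882] lat at s [ 0.74 -0.25] lat at ctr 1.05 top z at ends [0.1024 0.1022]
t 5.4 pos [0.5879 0.0692 0.155 ] rot [179.98   0.98  76.74] F [ 0.1 -1.  -1. ] open 0.011 grip 88.5
shift [-0.002  0.001 -0.002] turn [ 0.001  0.033 -0.005] q [ 7.000e+00  1.060e+01 -1.000e-01  7.960e+01 -9.000e-01  1.103e+02]
```

View pics/pre2.png

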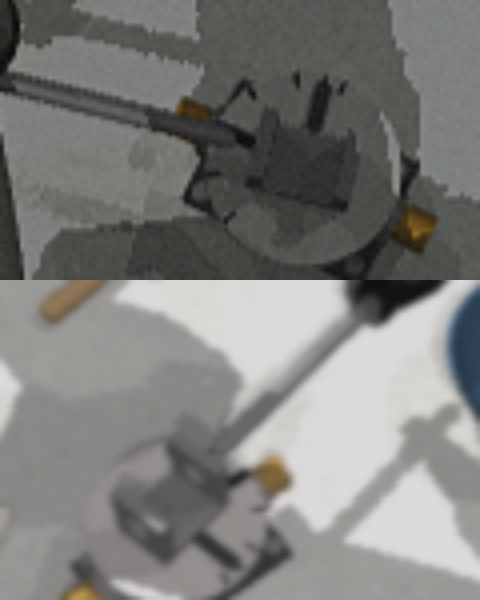

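The close view shows the bar tip at (245, 138) in the upper crop, just short of the first cheek and in line with the hole. I push it in while watching the force.

Call:
apply_moves --rows '[[[0,0,0.01],[0,0,0],0],[[-0.05,0,0.01],[0,0,0],0],[[-0.1,0,0.012],[0,0,0],0],[[-0.15,0,0.012],[0,0,0],0],[[-0.2,0,0.013],[0,0,0],0],[[-0.25,0,0.014],[0,0,0],0],[[-0.25,0,0.014],[0,0,0],0]]'

```text
time: 6.1
ee_pos: [0.5819, 0.0438, 0.154]
tcp_rot: [180.0, 1.0, 76.7]
wrist_force: [0.8, -0.3, -0.7]
opening: 0.0112
grasp_force: 88.5
```

Call:
apply_moves --rows '[[[-0.05,0,0.0],[0,0,0],0],[[-0.1,0,0.002],[0,0,0],0],[[-0.15,0,0.003],[0,0,0],0],[[-0.2,0,0.004],[0,0,0],0],[[-0.25,0,0.004],[0,0,0],0],[[-0.3,0,0.005],[0,0,0],0],[[-0.35,0,0.006],[0,0,0],0],[[-0.35,0,0.006],[0,0,0],0]]'

```text
time: 6.9
ee_pos: [0.5739, 0.0098, 0.154]
tcp_rot: [180.0, 1.0, 76.7]
wrist_force: [0.3, 0.9, -1.0]
opening: 0.0108
grasp_force: 88.5
```

Run:
```python
from h import *
o=sensors.get_obs(); g=o['ee_pos']
a,da=shot('top'); b,db=shot('scene')
for n,d,dz in(('top',da,0),('scene',db,-.0025)):
    sil(n,d,[.5400,-.1337],g,76.7,.094,dz=dz,smin=.038)
plan(g,76.9)
```

```text
top yoke c [ 0.5412 -0.1333] size [63.9 44.3] ang 77.28 npx 113 | bar n 191 ang 76.44 s range [0.0379 0.1203] lat at s [-0.8  -1.17] lat at ctr -0.63 top z at ends [0.1013 0.1006]
scene yoke c [ 0.5396 -0.134 ] size [65.3 44.8] ang 75.62 npx 116 | bar n 149 ang 75.52 s range [0.0411 0.126 ] lat at s [2.25 0.5 ] lat at ctr 3.09 top z at ends [0.1017 0.1008]
t 7.0 pos [0.574  0.0103 0.154 ] rot [179.99   0.99  76.7 ] F [ 0.1  0.7 -1.2] open 0.0109 grip 88.5
shift [-0.005 -0.     0.   ] turn [ 0.     0.033 -0.007] q [  1.4   8.2  -3.   79.1  -1.  104.7]
```

Call:
apply_moves --rows '[[[-0.05,0,0.0],[0,0,0],0],[[-0.1,0,0.002],[0,0,0],0],[[-0.15,0,0.003],[0,0,0],0],[[-0.2,0,0.004],[0,0,0],0],[[-0.25,0,0.004],[0,0,0],0],[[-0.3,0,0.005],[0,0,0],0],[[-0.35,0,0.006],[0,0,0],0],[[-0.4,0,0.006],[0,0,0],0],[[-0.4,0,0.006],[0,0,0],0]]'

```text
time: 7.9
ee_pos: [0.5647, -0.0291, 0.1541]
tcp_rot: [180.0, 1.0, 76.7]
wrist_force: [0.2, 1.2, -0.7]
opening: 0.0107
grasp_force: 88.5
```

Call:
apply_moves --rows '[[[-0.06,0,0.0],[0,0,0],0],[[-0.12,0,0.002],[0,0,0],0],[[-0.18,0,0.003],[0,0,0],0],[[-0.24,0,0.004],[0,0,0],0],[[-0.3,0,0.004],[0,0,0],0],[[-0.36,0,0.006],[0,0,0],0],[[-0.41,0,0.006],[0,0,0],0],[[-0.41,0,0.006],[0,0,0],0]]'

```text
time: 8.7
ee_pos: [0.5552, -0.0691, 0.1542]
tcp_rot: [180.0, 1.0, 76.7]
wrist_force: [-0.1, 1.0, -1.8]
opening: 0.0111
grasp_force: 88.5
```

Run:
```python
from h import *
o=sensors.get_obs(); g=o['ee_pos']
a,da=shot('top'); b,db=shot('scene')
for n,d,dz in(('top',da,0),('scene',db,-.0025)):
    try: sil(n,d,[.5405,-.1337],[.5405,-.1337-.17],76.7,.094,dz=dz,smin=.034,sides=-1)
    except Exception as e: print(n,e)
plan(g,76.9)
c1=cv2.resize(a[170:270,250:370],None,fx=4,fy=4); c2=cv2.resize(b[170:270,200:320],None,fx=4,fy=4)
cv2.imwrite('pics/in.png',cv2.resize(np.hstack([c1,c2])[:,:,::-1],(800,334)))
```

```text
top yoke c [ 0.535  -0.1597] size [ 9.9 44.1] ang 77.77 npx 63 | bar n 143 ang 76.96 s range [-0.0693 -0.0079] lat at s [-0.82 -0.55] lat at ctr -0.51 top z at ends [0.1013 0.1022]
scene yoke c [ 0.5389 -0.1339] size [65.5 44.8] ang 77.31 npx 131 | bar n 131 ang 76.52 s range [-0.0962 -0.0311] lat at s [1.27 1.07] lat at ctr 0.97 top z at ends [0.1013 0.1026]
t 8.8 pos [ 0.5554 -0.0685  0.1541] rot [179.99   0.99  76.7 ] F [-0.1  0.4 -1.6] open 0.0105 grip 88.5
shift [-0.006 -0.    -0.   ] turn [ 0.     0.033 -0.007] q [-6.7  6.1 -5.3 78.7 -1.  96.6]
```

View pics/in.png

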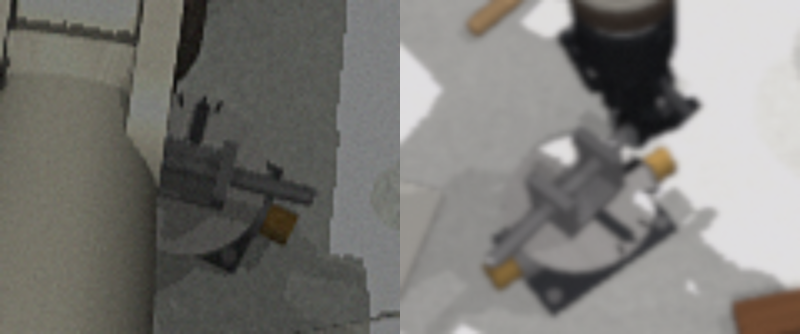

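The bar passes through both cheeks, and its far end shows at (312, 195) on the left crop. The protrusion is about 3 mm short, so I push a bit more, lower it onto the holes and release.

Call:
apply_moves --rows '[[[-0.03,0,0.0],[0,0,0],0],[[-0.03,0,0.015],[0,0,0],0],[[-0.03,0,0.03],[0,0,0],0],[[-0.03,0,0.03],[0,0,0],0],[[-0.03,0,0.03],[0,0,0],0.5],[[-0.03,0,0.03],[0,0,0],1],[[-0.03,0,0.03],[0,0,0],1],[[-0.03,0,0.03],[0,0,0],1],[[-0.03,0,0.03],[0,0,0],1],[[-0.03,0,0.03],[0,0,0],1],[[-0.03,0,-0.2],[0,0,0],1],[[-0.03,0,-0.5],[0,0,0],1],[[-0.03,0,-0.8],[0,0,0],1],[[0.3,0,-1.0],[0,0,0],1],[[0.7,0,-1.0],[0,0,0],1],[[0.7,0,-1.0],[0,0,0],1]]'

```text
time: 10.4
ee_pos: [0.5727, 0.0046, 0.2534]
tcp_rot: [179.9, 0.9, 76.9]
wrist_force: [0.1, -0.7, -0.3]
opening: 0.0857
grasp_force: 0.0
```

Run:
```python
from h import *
o=sensors.get_obs(); g=o['ee_pos']
a,da=shot('top'); b,db=shot('scene')
for n,d,dz in(('top',da,0),('scene',db,-.0025)):
  for sd in (1,-1):
    try: sil(n,d,[.5405,-.1337],[.5405,-.1337-.17],76.7,.091,dz=dz,smin=.034,sides=sd)
    except Exception as e: print(n,e)
plan(g,76.9)
c1=cv2.resize(a[170:270,250:370],None,fx=4,fy=4); c2=cv2.resize(b[170:270,200:320],None,fx=4,fy=4)
cv2.imwrite('pics/rel.png',cv2.resize(np.hstack([c1,c2])[:,:,::-1],(800,334)))
```

```text
top yoke c [ 0.5407 -0.1331] size [63.6 43.8] ang 76.98 npx 117 | bar n 150 ang 76.93 s range [0.0337 0.0995] lat at s [-1.82 -1.55] lat at ctr -1.95 top z at ends [0.0976 0.0983]
top yoke c [ 0.5407 -0.1331] size [63.6 43.8] ang 76.98 npx 117 | bar n 148 ang 76.41 s range [-0.0992 -0.0347] lat at s [-1.2  -1.53] lat at ctr -1.7 top z at ends [0.0979 0.0976]
scene yoke c [ 0.5386 -0.1346] size [65.7 45.7] ang 77.01 npx 129 | bar n 99 ang 77.31 s range [0.043  0.1029] lat at s [0.17 0.81] lat at ctr -0.29 top z at ends [0.0985 0.0976]
scene yoke c [ 0.5386 -0.1346] size [65.7 45.7] ang 77.01 npx 129 | bar n 131 ang 77.61 s range [-0.0985 -0.0315] lat at s [-0.18  0.89] lat at ctr 1.39 top z at ends [0.097  0.0985]
t 10.5 pos [0.5719 0.0021 0.2527] rot [-179.99    1.01   76.81] F [-0.3  0.3 -1.4] open 0.0855 grip 0.0
shift [ 0.026  0.002 -0.007] turn [-0.     0.034 -0.003] q [  0.6   7.4   7.1  89.9  -1.  103.8]
```

View pics/rel.png

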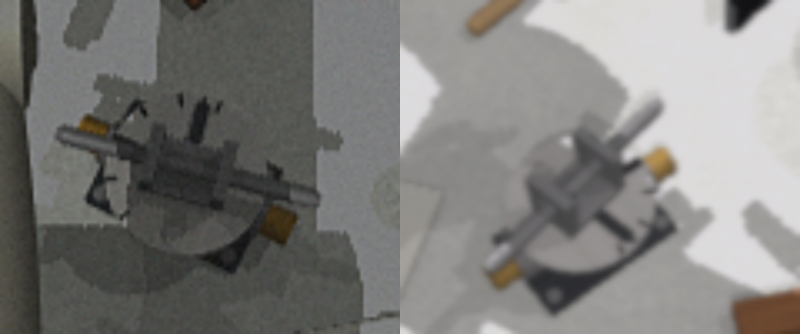

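The top view shows the bar lying free in the yoke with equal overhang (ends at (58, 133) and (318, 200) in the crop). I measure the dial direction and the regrip.

Run:
```python
from h import *
s=np.load('s0.npz')
for n,im in(('top',s['a']),('scene',s['b'])):
    c=proj(n,[.54,-.1336,.04])[0]; hsv=cv2.cvtColor(im,cv2.COLOR_RGB2HSV)
    m=cv2.inRange(hsv,(12,110,60),(30,255,255)); v,u=np.mgrid[:420,:560]; m[np.hypot(u-c[0],v-c[1])>50]=0
    k,_,st,ce=cv2.connectedComponentsWithStats(m); i=np.argsort(-st[1:,4])[:2]+1
    P=onplane(n,ce[i],.04); e=P[0]-P[1]; print(n,st[i,4],P[:,:2].round(4),'mid',P.mean(0)[:2].round(4),'ang',np.degrees(np.arctan2(e[1],e[0])))
plan([.5555,-.0675,.149],76.8)
```

```text
top [78 76] [[ 0.5064 -0.2046]
 [ 0.5731 -0.0601]] mid [ 0.5398 -0.1323] ang -114.77382743879424
scene [62 37] [[ 0.5079 -0.2064]
 [ 0.5755 -0.0617]] mid [ 0.5417 -0.134 ] ang -115.04023063159615
t 10.5 pos [0.5719 0.0021 0.2527] rot [-179.99    1.01   76.81] F [-0.3  0.3 -1.4] open 0.0855 grip 0.0
shift [-6.960e-01 -1.000e-03  1.049e+00] turn [-0.     0.034  0.   ] q [  0.6   7.4   7.1  89.9  -1.  103.8]
```

Call:
apply_moves --rows '[[[-0.3,0,0.0],[0,0.034,0],1],[[-0.7,0,0.1],[0,0.034,0],1],[[-0.7,0,0.4],[0,0.034,0],1],[[-0.7,0,0.7],[0,0.034,0],1],[[-0.7,0,0.9],[0,0.034,0],1],[[-0.7,0,1.0],[0,0.034,0],1],[[-0.7,0,1.0],[0,0.034,0],1]]'

```text
time: 11.2
ee_pos: [0.5545, -0.069, 0.1529]
tcp_rot: [-179.9, -0.0, 76.7]
wrist_force: [0.7, -0.0, 0.1]
opening: 0.0853
grasp_force: 0.0
```

Run:
```python
from h import *
plan([.5555,-.0675,.149],76.8)
```

```text
t 11.2 pos [ 0.5545 -0.069   0.1529] rot [-1.7987e+02 -1.0000e-02  7.6660e+01] F [ 0.7 -0.   0.1] open 0.0853 grip 0.0
shift [0.017 0.006 0.039] turn [-0.004 -0.    -0.005] q [-7.1  6.  -5.5 78.6  0.  96.2]
```

Call:
apply_moves --rows '[[[0.02,0,0.03],[0,0,0],1],[[0.02,0,0.03],[0,0,0],0.4],[[0.02,0,0.03],[0,0,0],0],[[0.02,0,0.03],[0,0,0],0],[[0.02,0,0.03],[0,0,0],0],[[0.02,0,0.03],[0,0,0],0],[[0.02,0,0.03],[0,0,0],0],[[0.02,0,0.03],[0,0,0],0]]' --force 60

```text
time: 12.0
ee_pos: [0.5559, -0.0665, 0.1513]
tcp_rot: [180.0, -0.0, 76.7]
wrist_force: [-1.2, 0.7, 1.9]
opening: 0.012
grasp_force: 58.5
```

Call:
apply_moves --rows '[[[0,-0.036,0],[0,0,-0.1],0],[[-0.004,-0.071,0],[0,0,-0.2],0],[[-0.008,-0.106,0],[0,0,-0.3],0],[[-0.015,-0.141,0],[0,0,-0.4],0],[[-0.023,-0.176,0],[0,0,-0.5],0],[[-0.033,-0.21,0],[0,0,-0.6],0],[[-0.045,-0.244,0],[0,0,-0.7],0],[[-0.059,-0.277,0],[0,0,-0.8],0],[[-0.074,-0.309,0],[0,0,-0.9],0],[[-0.091,-0.34,0],[0,0,-1.0],0]]'

```text
time: 13.0
ee_pos: [0.5208, -0.0673, 0.1515]
tcp_rot: [179.9, -0.0, 106.8]
wrist_force: [0.7, 2.6, 3.0]
opening: 0.0117
grasp_force: 58.8
```

Call:
apply_moves --rows '[[[0,-0.036,0],[0,0,-0.1],0],[[-0.004,-0.071,0],[0,0,-0.2],0],[[-0.008,-0.106,0],[0,0,-0.3],0],[[-0.015,-0.141,0],[0,0,-0.4],0],[[-0.023,-0.176,0],[0,0,-0.5],0],[[-0.033,-0.21,0],[0,0,-0.6],0],[[-0.045,-0.244,0],[0,0,-0.7],0],[[-0.059,-0.277,0],[0,0,-0.8],0],[[-0.074,-0.309,0],[0,0,-0.9],0],[[-0.091,-0.34,0],[0,0,-1.0],0],[[-0.091,-0.34,0],[0,0,-1.0],0]]'

```text
time: 14.1
ee_pos: [0.4904, -0.0858, 0.1514]
tcp_rot: [179.9, -0.0, 136.8]
wrist_force: [-3.4, 3.4, 3.0]
opening: 0.0121
grasp_force: 58.8
```

```bash
cat >> h.py <<'E'
def yoke(n,d,dz,ang,c=(.54,-.1336)):
    """yoke angle from its two cheek-top faces: line joining their centroids, and rect"""
    P=cloud(n,d); P[...,2]-=dz; u=np.array([np.cos(np.radians(ang)),np.sin(np.radians(ang))]); w=np.array([-u[1],u[0]])
    e=P[...,:2]-np.array(c); s,t=e@u,e@w
    m=(d>0)&(abs(s)<.038)&(abs(t)<.03)&(abs(P[...,2]-.116)<.003); q=P[m][:,:2]; ss=s[m]
    r=cv2.minAreaRect(q.astype(np.float32)*1000)
    A,B=q[ss>.015],q[ss<-.015]; l=A.mean(0)-B.mean(0) if len(A) and len(B) else [np.nan]*2
    print(n,'rect',np.round(r[0],1),np.round(r[1],1),'ang',round(r[2],2),'n',len(A),len(B),'line ang',round(np.degrees(np.arctan2(l[1],l[0])),2))
E
python3 - <<'E'
from h import *
o=sensors.get_obs(); g=o['ee_pos']
a,da=shot('top'); b,db=shot('scene')
for n,d,dz in(('top',da,0),('scene',db,-.0025)): yoke(n,d,dz,o['tcp_rot'][2]-3)
plan(g,137)
s=np.load('s0.npz')
for n,d,dz in(('top',s['da'],0),('scene',s['db'],-.0025)): yoke(n,d,dz,77)
E
```

```text
top rect [0. 0.] [0. 0.] ang 0.0 n 0 0 line ang nan
scene rect [ 537.7 -133.7] [42.8 67.1] ang 43.19 n 59 66 line ang 134.2
t 14.2 pos [ 0.4905 -0.0858  0.1513] rot [ 1.7995e+02 -4.0000e-02  1.3663e+02] F [-3.3  3.8  3.9] open 0.0121 grip 58.9
shift [ 0.001 -0.001 -0.001] turn [ 0.002 -0.001 -0.012] q [ -9.9  -2.3 -14.2  78.1   0.1  33.4]
top rect [ 540.9 -133.1] [63.7 44.6] ang 76.79 n 58 59 line ang 77.38
scene rect [ 537.7 -134.4] [65.3 45.3] ang 75.96 n 59 63 line ang 75.44
```

Call:
apply_moves --rows '[[[0,-0.036,0],[0,0,-0.1],0],[[-0.004,-0.071,0],[0,0,-0.2],0],[[-0.008,-0.106,0],[0,0,-0.3],0],[[-0.015,-0.141,0],[0,0,-0.4],0],[[-0.023,-0.176,0],[0,0,-0.5],0],[[-0.033,-0.21,0],[0,0,-0.6],0],[[-0.04,-0.232,0],[0,0,-0.667],0],[[-0.04,-0.232,0],[0,0,-0.667],0],[[-0.04,-0.232,0],[0,0,-0.667],0]]'

```text
time: 15.1
ee_pos: [0.4774, -0.1055, 0.1512]
tcp_rot: [180.0, -0.0, 156.6]
wrist_force: [-5.2, 3.3, 4.4]
opening: 0.012
grasp_force: 59.0
```

Run:
```python
from h import *
o=sensors.get_obs(); g=o['ee_pos']
a,da=shot('top'); b,db=shot('scene')
for n,d,dz in(('top',da,0),('scene',db,-.0025)): yoke(n,d,dz,o['tcp_rot'][2]-3)
plan(g,157)
c1=cv2.resize(a[170:270,250:370],None,fx=4,fy=4); c2=cv2.resize(b[170:270,200:320],None,fx=4,fy=4)
cv2.imwrite('pics/sw.png',cv2.resize(np.hstack([c1,c2])[:,:,::-1],(800,334)))
```

```text
top rect [0. 0.] [0. 0.] ang 0.0 n 0 0 line ang nan
scene rect [ 538.9 -134.1] [43.6 65.9] ang 62.2 n 65 65 line ang 152.01
t 15.2 pos [ 0.4774 -0.1054  0.1512] rot [ 1.7997e+02 -4.0000e-02  1.5665e+02] F [-4.6  2.4  5.4] open 0.0117 grip 59.0
shift [ 0. -0. -0.] turn [ 0.001 -0.001 -0.012] q [-12.5  -3.5 -15.4  78.2   0.   10.9]
```

View pics/sw.png

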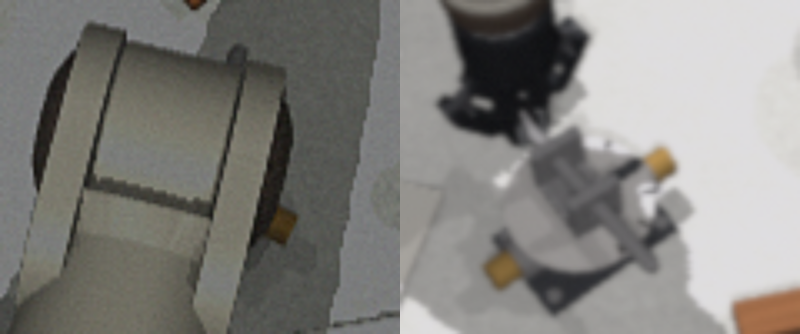

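The scene crop shows the pointer nearly on the long mark towards the upper-right stub, with the yoke at about 152° against a target of 155°. I turn it a little more, then release and back off to look.

Call:
apply_moves --rows '[[[0,-0.015,0],[0,0,-0.04],0],[[-0.001,-0.03,0],[0,0,-0.085],0],[[-0.001,-0.03,0],[0,0,-0.085],0],[[-0.001,-0.03,0],[0,0,-0.085],0],[[-0.001,-0.03,0],[0,0,-0.085],0.5],[[-0.001,-0.03,0],[0,0,-0.085],1],[[-0.001,-0.03,0],[0,0,-0.085],1],[[-0.001,-0.03,0],[0,0,-0.085],1],[[-0.001,-0.03,0],[0,0,-0.085],1],[[-0.001,-0.03,0],[0,0,-0.085],1],[[0,-0.03,-0.3],[0,0,-0.085],1],[[0,-0.03,-0.7],[0,0,-0.085],1],[[0,-0.03,-1.0],[0,0,-0.085],1],[[0.4,-0.03,-1.0],[0,0,-0.085],1],[[0.8,-0.03,-1.0],[0,0,-0.085],1],[[1.0,-0.03,-1.0],[0,0,-0.085],1],[[1.0,-0.03,-1.0],[0,0,-0.085],1]]'

```text
time: 16.9
ee_pos: [0.3831, -0.0683, 0.2518]
tcp_rot: [180.0, 0.1, 159.3]
wrist_force: [-0.2, -0.3, -0.4]
opening: 0.0849
grasp_force: 0.0
```

Call:
apply_moves --rows '[[[0.4,-0.4,0],[0,0,0],1],[[0.6,-0.8,0],[0,0,0],1],[[0.6,-1.0,0],[0,0,0],1],[[0.6,-1.0,0],[0,0,0],1]]'

```text
time: 17.3
ee_pos: [0.2926, -0.143, 0.2513]
tcp_rot: [-180.0, 0.1, 159.1]
wrist_force: [0.8, 0.6, -0.1]
opening: 0.0856
grasp_force: 0.0
```

Run:
```python
from h import *
o=sensors.get_obs(); g=o['ee_pos']
a,da=shot('top'); b,db=shot('scene')
np.savez('s9.npz',a=a,da=da,b=b,db=db)
for n,d,dz in(('top',da,0),('scene',db,-.0025)):
    yoke(n,d,dz,155)
    for sd in (1,-1):
      try: sil(n,d,[.54,-.1336],[.54,-.1336+.17],157,.091,dz=dz,smin=.034,sides=sd)
      except Exception as e: print(n,e)
plan(g,157)
c1=cv2.resize(a[170:270,250:370],None,fx=4,fy=4); c2=cv2.resize(b[170:270,200:320],None,fx=4,fy=4)
cv2.imwrite('pics/fin.png',cv2.resize(np.hstack([c1,c2])[:,:,::-1],(800,334)))
```

```text
top rect [ 541.2 -133. ] [43.3 64.7] ang 64.69 n 62 65 line ang 153.64
top yoke c [ 0.5412 -0.133 ] size [43.3 64.7] ang 64.69 npx 127 | bar n 16 ang 73.64 s range [0.0371 0.0385] lat at s [ 6.24 -6.04] lat at ctr 324.39 top z at ends [0.0982 0.0984]
top expected non-empty vector for x
scene rect [ 538.4 -134. ] [44.5 65.9] ang 63.77 n 62 67 line ang 152.53
scene yoke c [ 0.5384 -0.134 ] size [44.5 65.9] ang 63.77 npx 129 | bar n 1 ang 170.82 s range [0.0375 0.0375] lat at s [18.44 18.44] lat at ctr 9.22 top z at ends [0.1032 0.1032]
scene yoke c [ 0.5384 -0.134 ] size [44.5 65.9] ang 63.77 npx 129 | bar n 14 ang 76.79 s range [-0.0366 -0.0343] lat at s [ 5.33 -7.97] lat at ctr -206.56 top z at ends [0.0936 0.1049]
t 17.4 pos [ 0.2934 -0.1417  0.2511] rot [1.7996e+02 3.0000e-02 1.5916e+02] F [-0.3  0.1  0.6] open 0.0854 grip 0.0
shift [ 0.004 -0.016 -0.002] turn [0.001 0.001 0.072] q [-25.8 -26.8 -22.7  94.    0.   -5. ]h.py:58: RankWarning: Polyfit may be poorly conditioned
  top=P[k]; tb=np.polyfit(S,T,1); L=(top[:,:2]-cc)@w-np.polyval(tb,(top[:,:2]-cc)@u); m=abs(L)<.003
h.py:59: RankWarning: Polyfit may be poorly conditioned
  zf=np.polyfit(((top[:,:2]-cc)@u)[m],top[m][:,2],1)
```

View pics/fin.png

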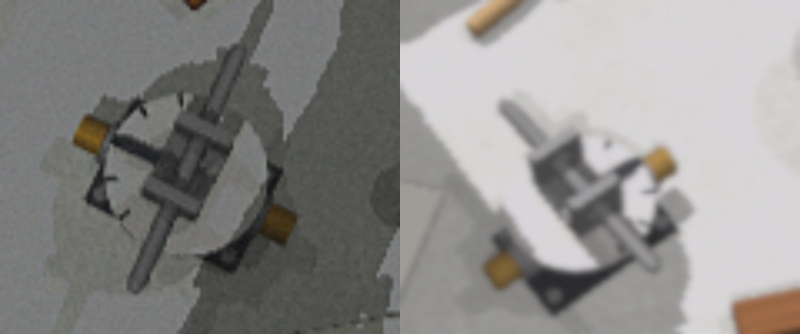

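The final view shows the pointer over the long mark at (130, 147) in the left crop, with the bar square to the stubs and evenly through the yoke. I make one direct check of pointer against mark.

Run:
```python
from h import *
C=np.array([.5405,-.1332])
for n,k in(('top','a'),('scene','b')):
  Cn=C if n=='top' else C+[-.0015,-.0005]
  for f in('s0','s9'):
    im=np.load(f+'.npz')[k]; g=cv2.cvtColor(im,cv2.COLOR_RGB2GRAY).astype(float)
    out=[]
    for r in (.034,.038,.042,.046,.050,.054,.058):
        th=np.arange(40,92,.25) ; X=np.c_[Cn[0]+r*np.cos(np.radians(th)),Cn[1]+r*np.sin(np.radians(th)),0*th+.063]
        uv=proj(n,X).astype(np.float32); p=cv2.remap(g.astype(np.float32),uv[:,:1],uv[:,1:],cv2.INTER_LINEAR).ravel()
        wt=np.clip(np.percentile(p,70)*.75-p,0,None); i=wt.argmax(); w=wt*(abs(th-th[i])<9); out.append((round((w*th).sum()/max(w.sum(),1e-6),1),round(w.sum())))
    print(n,f,out)
v=[.54,-.1336]
d=np.load('s9.npz')
for n,k,dz in(('top','da',0),('scene','db',-.0025)):
    P=cloud(n,d[k]); P[...,2]-=dz; e=P[...,:2]-v; s=e@[np.cos(np.radians(157)),np.sin(np.radians(157))]; t=e@[-np.sin(np.radians(157)),np.cos(np.radians(157))]
    m=(abs(t)<.02)&(abs(s)>.036)&(abs(s)<.12)&(P[...,2]>.08)&(P[...,2]<.11); q=P[m]; f=line(q)
    print(n,'bar ang',np.degrees(np.arctan2(f[0][1],f[0][0])),'s',s[m].min(),s[m].max(),'dz slope',f[0][2])
s=np.load('s0.npz')
for n,k,j in(('top','a','a'),):
    D=np.abs(d['a'].astype(int)-s['a']).sum(-1); print([int(D[int(y)-12:int(y)+12,int(x)-12:int(x)+12].mean()) for x,y in((212,152),(425,195),(432,243))])
```

```text
top s0 [(np.float64(66.1), 562), (np.float64(64.4), 2883), (np.float64(64.4), 2666), (np.float64(64.4), 2669), (np.float64(64.3), 2473), (np.float64(64.7), 2197), (np.float64(65.0), 2440)]
top s9 [(np.float64(64.0), 2479), (np.float64(63.5), 2754), (np.float64(62.3), 2600), (np.float64(63.7), 2741), (np.float64(63.3), 2648), (np.float64(63.9), 2200), (np.float64(65.1), 2161)]
scene s0 [(np.float64(0.0), 0), (np.float64(69.6), 2), (np.float64(67.7), 2279), (np.float64(66.7), 3330), (np.float64(64.4), 2159), (np.float64(63.8), 1952), (np.float64(63.8), 1718)]
scene s9 [(np.float64(47.7), 773), (np.float64(61.7), 1952), (np.float64(63.4), 4334), (np.float64(63.3), 4262), (np.float64(63.4), 3758), (np.float64(63.9), 2777), (np.float64(63.7), 1730)]
top bar ang -22.549883 s -0.1007212812559544 0.09897624853227584 dz slope 0.0054209344
scene bar ang -22.488968 s -0.09947647520838426 0.10029240240448921 dz slope 0.0015640236
[11, 11, 12]
```

The pointer is within about 1° of the long mark, the bar is centred to within 1 mm, and the bystanders have not moved. The gripper is clear, so I hand in.

```bash
python3 -c "
from workcell import bot
print(bot.job_done())"
```

```text
the job is handed in; nothing more can be done
None
```

I threaded the bar through both cheeks of the yoke, centred to about 1 mm, then let go, took hold again and swung it counter-clockwise until the pointer stood on the long mark (about 1° short by my measurement). The bar is left in the yoke with the gripper clear, the vase, mug and bowl have not moved, and I handed the job in at about 17 s.

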